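Register a slide carrier in the corner of a slide reader

ROBOT

A 7-joint arm with a two-finger parallel gripper is mounted at the origin on the work surface. World frame = base frame: x ahead of the robot, y to its left, z up, the work surface at z = 0. Lengths are in m, angles in rad, forces in N, time in s.
With the tool pointing down it reaches from about 0.425 to 0.825 m from the base axis. Payload 3.6 kg.
Tool frame: the origin (TCP) lies at the very end of the fingers, on their centre line; the grasp point (between the pads) lies 19 mm behind it (robot.tcp_to_grasp is the z of the grasp point in the tool frame, in m); z points along the fingers, y is the line along which they close (so a half turn about z gives the same grasp; the last joint's range is limited). The gripper opens to 85 mm and grips with 20 to 120 N. Pads are 22 mm wide; open, the fingers measure 114 mm over their backs; the gripper's body (76 mm by 85 mm) begins 54 mm behind the grasp point. The pads swing forward as they close: fully open they stand 13 mm farther back than shut.
Start: joints at [1.252, 0.615, -0.013, 1.423, 0.008, 1.103, -0.04], TCP at [0.187, -0.622, 0.211] pointing down, gripper open.
Joint ranges: [-3.12, 3.12], [-0.3, 2.06], [-1.34, 1.32], [0.26, 2.42], [-1.36, 4.5], [0.01, 1.98], [-2.84, 2.84]. Speed limits (rad/s): [2.79, 2.79, 3.14, 3.14, 3.14, 3.14, 3.14].

INTERFACE

Orientations are given as a unit quaternion [x, y, z, w].
In Python, from bench import robot gives the robot as it stands.
- The arm moves only by the shell command python3 -m inch 'ROWS' [OPENING] [FORCE]. ROWS is JSON, a list that holds one entry, the list of rows, each a list of 4 numbers: the shift along the tool's x, y, z as a fraction of full scale, then the turn about the tool's z as a fraction of full scale. A call has 1 to 12 rows; each row shifts and turns the commanded pose from where the row before left it, along the tool's axes as they then stand; what a row does not reach is not made up. Full scale, the value 1, is 300 mm for a shift and 30 degrees for a turn. A row lasts 1/12 s, in which the tool goes at most 41.7 mm and 7.16 degrees, less where a joint would pass 70% of its speed; a pose out of reach is approached as far as the arm can. A call with a number of a shift or a turn outside -1 to 1 is refused whole. A call with a gripper value outside its range is refused whole. OPENING is the opening, from 0 (shut) to 1 (fully open), set as the call begins (- or left out, the last holds). The fingers move at their own pace and stop on an object; FORCE is the grip in N (left out, the last holds). Time passes only in rows, so rows that do not move let the fingers close. It gives the time, the measured TCP pose, the force, the opening and the grip force at its end, in the units of the state.
- robot.state(): the state, without advancing time (a new reading comes with each control period).
- robot.read_camera(name): name is "scene" or "side" or "wrist"; returns the picture (480x640x3 uint8, red, green, blue); there is no depth.
- robot.camera_model(name): a dict with "intrinsics" (3x3 intrinsics, pixels), "R" (3x3) and "t" (3): a world point X has camera coordinates R X + t. Camera axes: x right, y down, z forward; pixel columns grow to the right and rows downward; lengths in m; the calibration is good to about 2 mm. A picture is of the moment at which its call begins: read the wrist's pose just before it. camera_model takes no time and is no camera call; for the wrist camera it gives the pose at the moment of the call.
- robot.job_done(): hands the job in; it is judged then, once.
The state is a dict: "time_s": time; "joint_pos": joint angles; "qvel": joint speeds; "effort": joint torques, N m; "position": TCP position; "tool_rot": TCP orientation; "ft_force": force on the tool from outside, world axes, zero at the start; "wrist_torque": the same for the moment, N m; "grip_width": finger opening in m; "finger_force": force on a finger pad.
Only numpy, scipy, OpenCV 4.12 (cv2) and the standard library are available. Lean on these libraries where they do the work, as an engineer would, in place of code of your own. Each camera call takes 0.05 s, during which the arm holds its last target. There are 200 camera calls.

TASK

Set the carrier with the purple-stained slides down on the deck of the slide reader, without dropping it, and push it fully home into the corner of the dark steel fences: flat, square, its long side flush along the long fence and one end flush against the short fence (either end will do). When it sits there and you have let go of it, press the green start key fully down and release it. Do not disturb the blue-stained carrier or the two vials beside it.

Things in the scene. Friction and masses are not known exactly. Their poses are not given: they have to be found in the camera images.
- carrier_purple: Grey slide carrier holding two glass slides with purple smears: a solid flat block 100 (own x) x 60 (own y) x 18 mm high, about 120 g. Origin: centre of its underside; z up. It lies flat in the sample tray at the start, with its own y (the 60 mm width, to grip across) free on both sides.
- carrier_blue: The same carrier with blue smears, 100 x 60 x 18 mm, origin at centre of underside; lies in the sample tray too; must stay. The two may start in either place.
- tray: White sample tray with orange edge, fixed to the counter, 280 x 280 mm; floor 6 mm above the counter, rim 13 mm above it. Origin: centre of underside.
- reader: Slide reader, fixed, low, white with teal foot: 250 (own x) x 300 (own y) mm. White deck 35 mm above the counter, free from own x -125 to +75 and own y -150 to +80 mm. Two dark steel fences stand 18 mm above the deck, 12 mm thick. Beyond the short fence (own y 96 to 150 mm) is an ivory console strip with a dark display, its top 12 mm above the deck. Origin: centre of underside, z up.
- corner (a point): Inner corner of the fences at deck height, at reader own (75, 80, 35) mm, axes as the reader's. The long fence (180 mm, along y) has its face at x = 0 here, the short one (100 mm, along x) its face at y = 0; the deck lies to -x and -y. A carrier fully home has its origin at x -30, y -50, z 0 mm in this frame, its own x along this y, either way round.
- start (a joint): Green round start key, 28 mm across, on the console of the reader: 0 = up, 0.006 = fully down (m). Sprung: about 5 N to hold it fully down; comes up by itself.
- start_top (a point): Centre of the top of the green key; pressed straight down.
- vial_a: Small capped vial, orange cap, 28 mm across, 45 mm high, standing in the sample tray; origin at centre of underside. Leave it.
- vial_b: Small capped vial, purple cap, 28 mm across, 45 mm high, standing in the sample tray; origin at centre of underside. Leave it.
Mind the look-alikes: they are no part of the job. Leave any orange or yellow look-alike of the carrier_purple alone.

How it is judged:
By the outcome, as a careful person would: the job done as asked, in the order asked, and still so for the second after the job is handed in, with the robot touching nothing.
It also fails if it takes over 61 s, if anything falls off the work surface, if the arm or the gripper's body presses on something with over 40 N, if the wrist force passes 120 N, or if a joint passes its speed limit or range.

## Working session

There is one attempt and no reset: what is moved stays moved. The work goes in short steps, Python scripts to look and compute and a shell command to move; the robot and the scene stay as the last step left them, time stands still between calls to the robot, and variables do not carry over. Pictures are saved under pics/ and viewed, at most 10 in all, crops included, and the job is handed in when it is done.

```bash
ls; mkdir -p pics
python3 - <<'E'
from bench import robot
import cv2,numpy as np
s=robot.state();print(s['time_s'],s['position'],s['tool_rot'],s['ft_force'],s['grip_width'],robot.tcp_to_grasp)
a=robot.read_camera("scene");b=robot.read_camera("side")
for n,i in(("scene",a),("side",b)):
    cv2.imwrite(f"pics/{n}0.png",i[:,:,::-1]);m=robot.camera_model(n);print(n,np.round(m['intrinsics'],1).tolist(),np.round(m['R'],3).tolist(),np.round(m['t'],3))
E
```

```text
pics
0.0 [ 0.18679582 -0.62171802  0.21003119] [ 9.89366776e-01  1.45436217e-01 -1.94374014e-04 -1.28538806e-03] [ 0.02094743 -0.29683185 -0.24321639] 0.08520730337126065 -0.0187
scene [[526.2, 0.0, 324.7], [0.0, 526.2, 245.2], [0.0, 0.0, 1.0]] [[0.418, 0.908, -0.011], [0.68, -0.321, -0.659], [-0.602, 0.268, -0.752]] [-0.118 -0.295  1.365]
side [[599.3, 0.0, 319.0], [0.0, 599.3, 245.8], [0.0, 0.0, 1.0]] [[-0.948, -0.319, -0.009], [-0.24, 0.733, -0.636], [0.209, -0.601, -0.771]] [0.366 0.223 1.312]
```

View pics/scene0.png

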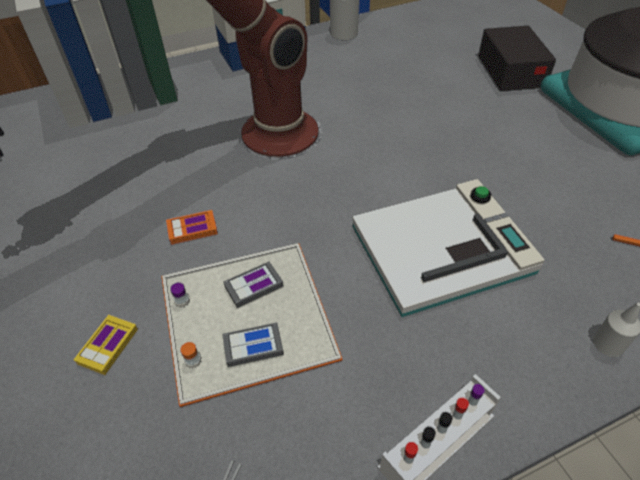

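View pics/side0.png

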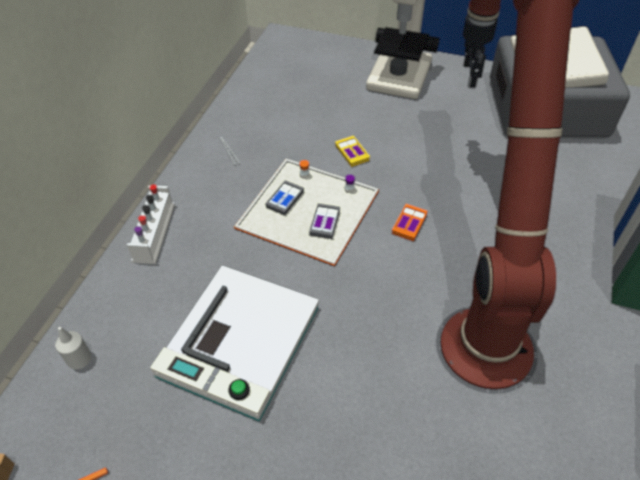

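Candidates for "the purple carrier" (scene px): grey/purple in the tray (254,283) — my choice; grey/blue (253,343); orange look-alike (191,226); yellow look-alike (106,343). Side view: grey/purple (324,220), grey/blue (285,197), orange (410,221), yellow (352,151). The fence corner is at about (505,255) in scene and (187,348) in side. The green key is at (481,194) and (239,388).

```bash
cat > h.py <<'E'
import numpy as np,cv2
from bench import robot
def ray(m,p):
    p=np.atleast_2d(np.float64(p));K,R,t=[np.array(m[k]) for k in('intrinsics','R','t')]
    d=(np.linalg.inv(K)@np.c_[p,np.ones(len(p))].T).T@R
    return -R.T@t,d
def plane(m,p,z):
    o,d=ray(m,p);return o+d*((z-o[2])/d[:,2])[:,None]
def tri(m1,p1,m2,p2):
    P=[np.array(m['intrinsics'])@np.c_[m['R'],m['t']] for m in(m1,m2)]
    X=cv2.triangulatePoints(P[0],P[1],np.float64(p1).reshape(-1,2).T,np.float64(p2).reshape(-1,2).T);return (X[:3]/X[3]).T
def proj(m,X):
    x=(np.array(m['R'])@np.atleast_2d(X).T).T+m['t'];x=x@np.array(m['intrinsics']).T;return x[:,:2]/x[:,2:]
def hsv(i): return cv2.cvtColor(i,cv2.COLOR_RGB2HSV)
def blob(mask,box,mn=4):
    x0,y0,x1,y1=box;mm=np.zeros_like(mask);mm[y0:y1,x0:x1]=mask[y0:y1,x0:x1]
    n,l,s,c=cv2.connectedComponentsWithStats(mm);k=[j for j in range(1,n) if s[j,4]>=mn]
    return [(c[j].round(1).tolist(),int(s[j,4])) for j in k],l
E
python3 - <<'E'
from h import *
A,B=[cv2.imread(f"pics/{n}0.png")[:,:,::-1] for n in("scene","side")]
ma,mb=robot.camera_model("scene"),robot.camera_model("side")
pur=lambda h:cv2.inRange(h,(125,80,50),(160,255,255));blu=lambda h:cv2.inRange(h,(100,120,60),(124,255,255));gr=lambda h:cv2.inRange(h,(45,100,50),(80,255,255));ora=lambda h:cv2.inRange(h,(5,150,120),(15,255,255))
T={'purple':(pur,(225,260,285,305),(305,200,345,240)),'blue':(blu,(220,320,285,365),(268,178,305,215)),'key':(gr,(460,180,500,206),(220,375,256,400)),'vialA':(ora,(178,338,202,362),(296,158,312,173)),'vialB':(pur,(168,278,190,300),(340,170,360,192))}
for k,(f,ba,bb) in T.items():
    c=[]
    for I,b in((A,ba),(B,bb)):
        m=f(hsv(np.ascontiguousarray(I)));z=np.zeros_like(m);z[b[1]:b[3],b[0]:b[2]]=1
        ys,xs=np.nonzero((m>0)&(z>0));c.append((xs.mean(),ys.mean(),len(xs)))
    print(k,np.round(c,1).tolist(),tri(ma,c[0][:2],mb,c[1][:2])[0].round(4))
# fence inner corner rough
print(plane(ma,[[424,275],[505,255],[475,217]],.053),plane(mb,[[222,290],[187,348],[228,367]],.053))
s=robot.state();m=robot.camera_model("wrist");print(m['intrinsics'],np.round(m['R'],3),-np.array(m['R']).T@m['t'],s['position'])
E
```

```text
purple [[257.5, 280.0, 279.0], [323.5, 221.8, 139.0]] [ 0.4488 -0.2209  0.0211]
blue [[257.8, 341.3, 388.0], [282.5, 198.0, 135.0]] [ 0.5778 -0.267   0.0213]
key [[481.6, 191.8, 124.0], [238.1, 387.0, 183.0]] [0.4608 0.284  0.0618]
vialA [[187.8, 348.9, 151.0], [303.8, 164.3, 57.0]] [ 0.5575 -0.3818  0.0465]
vialB [[177.6, 289.6, 156.0], [349.7, 178.7, 70.0]] [ 0.4243 -0.3672  0.0448]
[[0.5959639  0.06042048 0.053     ]
 [0.62050604 0.22695726 0.053     ]
 [0.51143217 0.23493695 0.053     ]] [[0.59227041 0.07229528 0.053     ]
 [0.60021874 0.23150935 0.053     ]
 [0.50019077 0.24511201 0.053     ]]
[[431.57460951   0.         318.40328307]
 [  0.         431.57460951 240.81675568]
 [  0.           0.           1.        ]] [[ 0.288 -0.957 -0.002]
 [-0.913 -0.276  0.301]
 [-0.289 -0.085 -0.954]] [ 0.25983986 -0.5996266   0.37251388] [ 0.18678461 -0.62181974  0.21013533]
```

```bash
python3 -m inch '[[[0.05,-0.04,0,0],[0.1,-0.085,0,0],[0.1,-0.085,0,0],[0.1,-0.085,0,0],[0.1,-0.085,0,0],[0.1,-0.085,0,0],[0.1,-0.085,0,0],[0.1,-0.085,0,0],[0.1,-0.085,0,0],[0.1,-0.085,0,0],[0.1,-0.085,0,0],[0.05,-0.04,0,0]]]' 1 40
python3 - <<'E'
from h import *
import json
m=robot.camera_model("wrist");i=robot.read_camera("wrist");s=robot.state();print(s['position'])
cv2.imwrite("pics/w1.png",i[:,:,::-1]);json.dump({k:np.array(m[k]).tolist() for k in m if k in('intrinsics','R','t')},open("w1.json","w"))
E
```

```text
time_s: 1.1
position: [0.4255, -0.2544, 0.2111]
tool_rot: [0.989, 0.149, 0.001, -0.002]
ft_force: [0.7, 0.1, 0.9]
grip_width: 0.0852
finger_force: 0.0
[ 0.42744137 -0.25198131  0.21110223]
```

View pics/w1.png

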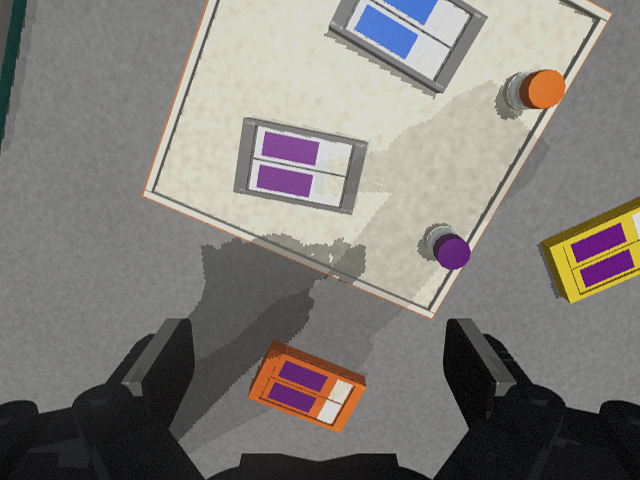

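The wrist view shows the purple carrier centred at (301,165), long side tilted about 11° in the image, blue carrier at (410,35), vial caps at (542,88) and (452,251), orange look-alike outside the tray at (310,388). The grey carrier in the tray with purple smears is the target. This doubles as the close check.

```bash
cat >> h.py <<'E'
def carrier(i,m,seed,z):
    """corner px of the grey carrier around seed, and rect on plane z"""
    h=hsv(np.ascontiguousarray(i)).astype(int); x,y=map(int,seed)
    x0,y0=max(0,x-110),max(0,y-100)
    roi=np.ascontiguousarray(i[y0:y+100,x0:x+110]).astype(int)
    g=((roi.max(2)-roi.min(2)<14)&(roi.max(2)<165)&(roi.max(2)>85)).astype(np.uint8)
    g=cv2.morphologyEx(g,cv2.MORPH_OPEN,np.ones((3,3)))
    cs,_=cv2.findContours(g,cv2.RETR_EXTERNAL,cv2.CHAIN_APPROX_NONE)
    c=[c for c in cs if cv2.pointPolygonTest(cv2.convexHull(c),(float(x-x0),float(y-y0)),False)>0]
    c=max(c,key=cv2.contourArea).reshape(-1,2)+[x0,y0]
    W=plane(m,c,z)[:,:2]
    r=cv2.minAreaRect((W*1000).astype(np.float32));b=cv2.boxPoints(r)
    return c,r,b
def smear(i,box):
    p=cv2.inRange(hsv(np.ascontiguousarray(i)),(125,80,50),(160,255,255));z=np.zeros_like(p);z[box[1]:box[3],box[0]:box[2]]=p[box[1]:box[3],box[0]:box[2]]
    M=cv2.moments(z,True);return (M['m10']/M['m00'],M['m01']/M['m00'])
E
python3 - <<'E'
from h import *
import json
m=json.load(open("w1.json"));i=cv2.imread("pics/w1.png")[:,:,::-1]
c,r,b=carrier(i,m,(301,165),.024);print(r,b.round(1).tolist());print(cv2.boxPoints(cv2.minAreaRect(c.astype(np.float32))))
print("smear",smear(i,(225,110,380,220)),plane(m,smear(i,(225,110,380,220)),.024))
A=cv2.imread("pics/scene0.png")[:,:,::-1];ma=robot.camera_model("scene");print(tri(m,smear(i,(225,110,380,220)),ma,smear(A,(225,260,285,305))))
print(robot.state()['joint_pos'])
print(i[130,244],i[200,290],i[165,240],i[210,300])
E
```

```text
((448.3416442871094, -229.9923095703125), (61.21691131591797, 99.81438446044922), 5.882975101470947) [[412.79998779296875, -183.5], [423.0, -282.79998779296875], [483.8999938964844, -276.5], [473.70001220703125, -177.1999969482422]]
[[228.46155 190.6923 ]
 [243.46155 115.69231]
 [367.88464 140.57692]
 [352.88464 215.57692]]
smear (286.9943158749492, 163.98010556232236) [[ 0.44765307 -0.21999927  0.024     ]]
[[ 0.44667314 -0.21963951  0.01704571]]
[ 0.55349372  0.37938594 -0.0848912   1.85656017  0.03259438  0.90713089
 -0.81220351]
[125 122 119] [118 116 114] [123 122 118] [214 214 197]
```

```bash
python3 -m inch '[[[0,0,0,-0.235],[0,0,0,-0.235],[0,0,0,-0.235],[0,0,0,-0.235],[0,0,0,-0.235],[0,0,0,-0.235],[0,0,0,-0.235],[0,0,0,-0.235],[0,0,0,-0.235],[0,0,0,-0.235],[0,0,0,-0.235],[0,0,0,-0.04]]]' 1 40
python3 - <<'E'
from h import *
from scipy.spatial.transform import Rotation as Ro
import json
robot.read_camera("wrist")
m=robot.camera_model("wrist");i=robot.read_camera("wrist");s=robot.state();print(s['position'],s['tool_rot'],s['joint_pos'])
cv2.imwrite("pics/w2.png",i[:,:,::-1]);m={k:np.array(m[k]).tolist() for k in('intrinsics','R','t')};json.dump(m,open("w2.json","w"))
p=proj(m,[.448,-.230,.024])[0];print(p)
c,r,b=carrier(i,m,p,.024);print(r,b.round(1).tolist())
R=Ro.from_quat(s['tool_rot']).as_matrix();print(R.round(3),"tool delta mm",(R.T@(np.r_[np.array(r[0])/1000,.024]-s['position'])*1000).round(1))
x,y=map(int,p);sm=smear(i,(x-90,y-90,x+90,y+90));m1=json.load(open("w1.json"));i1=cv2.imread("pics/w1.png")[:,:,::-1]
print(sm,tri(m1,smear(i1,(225,110,380,220)),m,sm),tri(robot.camera_model("scene"),(257.5,280),m,sm))
E
```

```text
time_s: 2.15
position: [0.4221, -0.2607, 0.2108]
tool_rot: [0.672, 0.741, -0.0, -0.001]
ft_force: [0.3, 0.2, -0.0]
grip_width: 0.0853
finger_force: 0.0
[ 0.42228428 -0.26065273  0.21091384] [ 6.73688006e-01  7.39015771e-01 -4.10883463e-05 -3.98910783e-04] [ 0.80937642  0.40549239 -0.42282081  1.84915278  0.20308966  0.93007529
  0.38711979]
[354.89359581 168.98349797]
((446.4481201171875, -229.28213500976562), (62.40967559814453, 101.07762145996094), 6.0340118408203125) [[410.1000061035156, -182.3000030517578], [420.70001220703125, -282.79998779296875], [482.79998779296875, -276.29998779296875], [472.20001220703125, -175.6999969482422]]
[[-0.092  0.996 -0.001]
 [ 0.996  0.092  0.   ]
 [ 0.001 -0.001 -1.   ]] tool delta mm [ 28.9  27.1 186.9]
(354.6924603174603, 155.19563492063492) [[ 0.44694909 -0.21973603  0.01878524]] [[ 0.4471289  -0.21970333  0.01758297]]
```

```bash
python3 -m inch '[[[0.05,0.05,0.05,-0.01],[0.045,0.043,0.1,-0.01],[0,0,0.12,0],[0,0,0.11,0],[0,0,0.08,0],[0,0,0.04,0],[0,0,0,0],[0,0,0,0]]]' 0.95 40
python3 - <<'E'
from h import *
from scipy.spatial.transform import Rotation as Ro
m=robot.camera_model("wrist");i=robot.read_camera("wrist");s=robot.state();print(s['position'],s['tool_rot'])
cv2.imwrite("pics/w3.png",i[:,:,::-1])
c,r,b=carrier(i,m,proj(m,[.447,-.2296,.024])[0],.024);print(r)
R=Ro.from_quat(s['tool_rot']).as_matrix();print(R[:,:2].round(3).tolist(),"tool delta mm",(R.T@(np.r_[np.array(r[0])/1000,.024]-s['position'])*1000).round(1))
E
```

```text
time_s: 2.92
position: [0.4476, -0.2291, 0.0609]
tool_rot: [0.669, 0.743, -0.0, -0.001]
ft_force: [0.2, -0.3, 0.5]
grip_width: 0.081
finger_force: 0.0
[ 0.44838066 -0.22945674  0.06178323] [6.69086389e-01 7.43184430e-01 1.26393992e-04 5.39491563e-04]Traceback (most recent call last):
  File "<stdin>", line 5, in <module>
  File "h.py", line 28, in carrier
    c=max(c,key=cv2.contourArea).reshape(-1,2)+[x0,y0]
      ~~~^^^^^^^^^^^^^^^^^^^^^^^
ValueError: max() iterable argument is empty
```

View pics/w3.png

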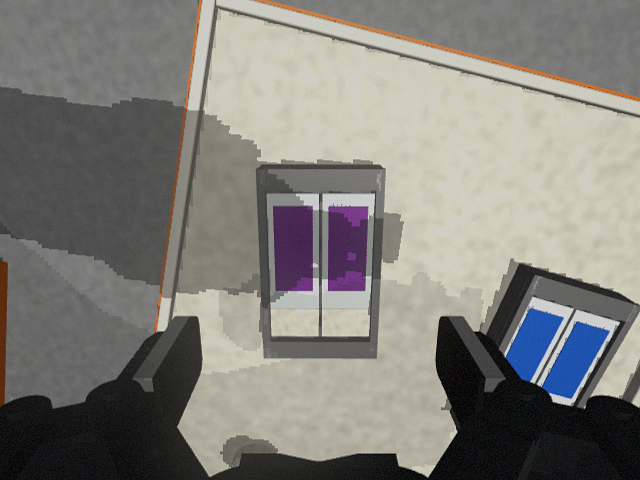

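Carrier is at (321,260) and squarely between the fingers, fingers at (170,360) and (470,360). The blue carrier's near corner (≈490,350) is near the right finger, so I check that clearance.

Run:
```python
from h import *
import json
m1=json.load(open("w1.json"));print(plane(m1,[[330,28],[335,38],[436,93]],.02).round(4))
m=robot.camera_model("wrist")
print(plane(m,[[520,268],[485,345],[258,168],[384,168],[377,341],[264,341]],.024).round(4), plane(m,[[378,358],[265,358]],.006).round(4))
W=plane(m,[[258,168],[384,168],[378,345],[264,345]],.024)
print(robot.state()['position'],robot.state()['joint_pos'].round(2))
```

```text
[[ 0.5531 -0.2228  0.02  ]
 [ 0.5477 -0.2285  0.02  ]
 [ 0.5338 -0.3152  0.02  ]]
[[ 0.5473 -0.2189  0.024 ]
 [ 0.5396 -0.2633  0.024 ]
 [ 0.4149 -0.1833  0.024 ]
 [ 0.4728 -0.1771  0.024 ]
 [ 0.4827 -0.2669  0.024 ]
 [ 0.4238 -0.2732  0.024 ]] [[ 0.4888 -0.2882  0.006 ]
 [ 0.4237 -0.2951  0.006 ]]
[ 0.44838066 -0.22945674  0.06178323] [ 0.65  0.63 -0.33  1.99  0.35  0.57  0.19]
```

```bash
python3 -m inch '[[[0,0,0.06,0],[0,0,0.06,0],[0,0,0.04,0],[0,0,0.015,0],[0,0,0,0],[0,0,0,0]]]' 0.9 40
```

```text
time_s: 3.47
position: [0.4487, -0.2296, 0.0098]
tool_rot: [0.669, 0.743, 0.0, 0.001]
ft_force: [0.1, -0.1, 1.2]
grip_width: 0.077
finger_force: 0.0
```

```bash
python3 -m inch '[[[0,0,0.01,0],[0,0,0.01,0],[0,0,0,0]]]' 0.9 40; python3 -m inch '[[[0,0,0,0],[0,0,0,0],[0,0,0,0],[0,0,0,0],[0,0,0,0],[0,0,0,0]]]' 0 40
```

```text
time_s: 3.72
position: [0.4478, -0.2293, 0.0029]
tool_rot: [0.669, 0.744, 0.0, 0.0]
ft_force: [-0.4, 0.4, 0.4]
grip_width: 0.077
finger_force: 0.0
time_s: 4.22
position: [0.4484, -0.2299, 0.0042]
tool_rot: [0.669, 0.744, -0.0, 0.001]
ft_force: [-1.6, 1.2, 4.3]
grip_width: 0.0037
finger_force: 2.9
```

Run:
```python
from h import *
a=robot.read_camera("wrist");b=robot.read_camera("scene");s=robot.state();print(s['position'],s['ft_force'],s['grip_width'],s['finger_force'])
cv2.imwrite("pics/w4.png",np.hstack([cv2.resize(a,(400,300)),cv2.resize(b[220:400,150:390],(400,300))])[:,:,::-1])
```

```text
[ 0.44846714 -0.22980365  0.00400825] [-0.69568857 -0.01210448  9.09221252] -0.0001355994540344866 4.403938880168425
```

View pics/w4.png

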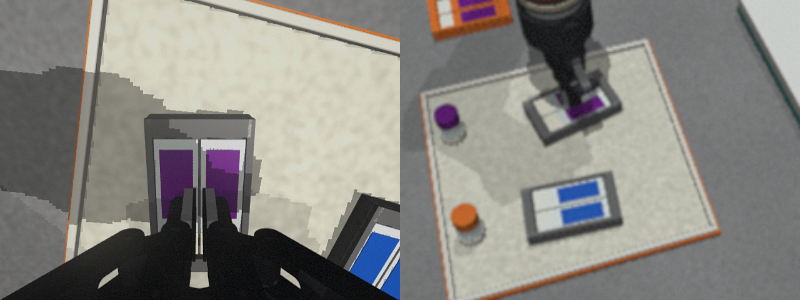

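The fingers closed to 0 above the carrier, tips resting on its top (left pane ≈(197,200)). The tip contact puts the real finger ends about 20 mm short of the reported TCP. The w3 pixels of the open tips agree. I'll lift, reopen, re-measure and go lower by that amount under force checks.

```bash
python3 -m inch '[[[0,0,-0.05,0],[0,0,-0.08,0],[0,0,-0.08,0],[0,0,0,0],[0,0,0,0]]]' 0 40
python3 - <<'E'
from h import *
from scipy.spatial.transform import Rotation as Ro
m=robot.camera_model("wrist");i=robot.read_camera("wrist");s=robot.state();print(s['position'],s['ft_force'])
cv2.imwrite("pics/w5.png",i[:,:,::-1])
R=Ro.from_quat(s['tool_rot']).as_matrix()
for d in(0,-.01,-.02,-.03):print(d,[proj(m,np.array(s['position'])+R@[dx,0,d])[0].round(0).tolist() for dx in(-.011,0,.011)])
E
```

```text
time_s: 4.73
position: [0.4486, -0.2297, 0.0669]
tool_rot: [0.669, 0.743, 0.0, 0.001]
ft_force: [0.1, 0.2, -0.1]
grip_width: -0.0002
finger_force: 0.0
[ 0.44760982 -0.22940666  0.0658436 ] [0.81617782 0.16284525 0.25111612]
0 [[317.0, 323.0], [317.0, 299.0], [317.0, 275.0]]
-0.01 [[317.0, 335.0], [317.0, 310.0], [317.0, 284.0]]
-0.02 [[317.0, 349.0], [317.0, 323.0], [317.0, 295.0]]
-0.03 [[317.0, 364.0], [317.0, 336.0], [317.0, 308.0]]
```

View pics/w5.png

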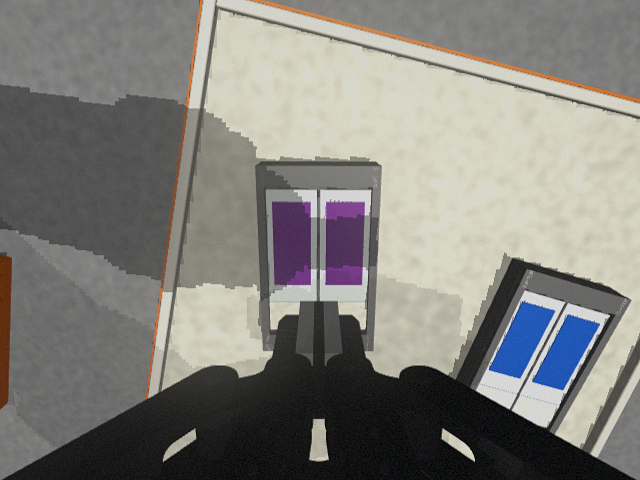

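Closed finger ends show their front edge at (317,302), which corresponds to 20–25 mm short of the reported TCP. The carrier is undisturbed.

```bash
python3 -m inch '[[[0,0,0,0],[0,0,0,0],[0,0,0,0],[0,0,0,0],[0,0,0.05,0],[0,0,0.06,0],[0,0,0.06,0],[0,0,0.05,0],[0,0,0.025,0],[0,0,0,0],[0,0,0,0]]]' 0.9 40; python3 -m inch '[[[0,0,0.01,0],[0,0,0.01,0],[0,0,0.01,0],[0,0,0,0],[0,0,0,0]]]' 0.9 40
```

```text
time_s: 5.7
position: [0.4478, -0.2291, -0.0079]
tool_rot: [0.669, 0.744, -0.0, -0.0]
ft_force: [-0.6, 0.2, 0.1]
grip_width: 0.0769
finger_force: 0.0
time_s: 6.12
position: [0.4477, -0.2293, -0.0167]
tool_rot: [0.669, 0.744, 0.0, 0.0]
ft_force: [0.1, -0.6, -0.7]
grip_width: 0.0769
finger_force: 0.0
```

```bash
python3 -m inch '[[[0,0,0.005,0],[0,0,0,0],[0,0,0,0],[0,0,0,0],[0,0,0,0],[0,0,0,0],[0,0,0,0]]]' 0 40
```

```text
time_s: 6.7
position: [0.4479, -0.2292, -0.0181]
tool_rot: [0.669, 0.744, 0.0, 0.0]
ft_force: [-0.6, 0.6, 3.4]
grip_width: 0.0594
finger_force: 44.3
```

```bash
python3 -m inch '[[[0,0,-0.01,0],[0,0,-0.03,0],[0,0,-0.06,0],[0,0,-0.08,0],[0,0,-0.1,0],[0,0,-0.1,0],[0,0,-0.1,0],[0,0,-0.08,0],[0,0,-0.04,0],[0,0,0,0]]]' 0 40
python3 - <<'E'
from h import *
from scipy.spatial.transform import Rotation as Ro
s=robot.state();R=Ro.from_quat(s['tool_rot']).as_matrix()
print(s['position'],(R.T@(np.array([.53,.06,.162])-s['position'])*1000).round(1),s['grip_width'],s['ft_force'],s['joint_pos'].round(2))
E
```

```text
time_s: 7.53
position: [0.4494, -0.2299, 0.1651]
tool_rot: [0.669, 0.743, 0.001, 0.003]
ft_force: [0.3, 0.2, -1.2]
grip_width: 0.0589
finger_force: 43.8
[ 0.44944269 -0.22988932  0.16505666] [279.8 110.7   2.7] 0.05890030045420797 [ 0.32821335  0.16172257 -1.24355872] [ 0.72  0.47 -0.42  1.89  0.26  0.82  0.27]
```

```bash
python3 -m inch '[[[0.03,0.01,0,0],[0.07,0.03,0,0],[0.1,0.04,0,0],[0.1,0.04,0,0],[0.1,0.04,0,0],[0.1,0.04,0,0],[0.1,0.04,0,0],[0.1,0.04,0,0],[0.1,0.04,0,0],[0.08,0.03,0,0],[0.05,0.02,0,0],[0,0,0,0]]]' 0 40
python3 - <<'E'
from h import *
import json
robot.read_camera("wrist")
m=robot.camera_model("wrist");i=robot.read_camera("wrist");s=robot.state();print(s['position'],s['tool_rot'],s['ft_force'],s['joint_pos'].round(2))
cv2.imwrite("pics/w6.png",i[:,:,::-1]);json.dump({k:np.array(m[k]).tolist() for k in('intrinsics','R','t')},open("w6.json","w"))
E
```

```text
time_s: 8.53
position: [0.5276, 0.0665, 0.1603]
tool_rot: [0.665, 0.746, 0.001, -0.002]
ft_force: [-0.6, 0.3, -1.2]
grip_width: 0.0593
finger_force: 43.7
[0.52708262 0.06057794 0.16015323] [ 0.66779507  0.7443426  -0.00152369 -0.00123082] [-0.50827009 -0.31135148 -1.05178867] [ 0.12  0.52 -0.42  1.82  0.27  0.86 -0.32]
```

View pics/w6.png

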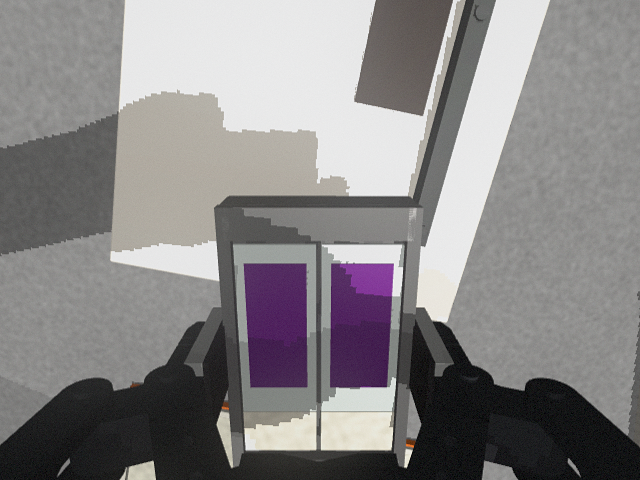

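The carrier is held level, centre ≈(320,330). The long fence is visible at the right, (425,245) to (480,0), and the dark window at (405,55). Moving on to see the corner, and turning about 12°.

```bash
python3 -m inch '[[[0.03,0,0,0.1],[0.06,0,0,0.1],[0.08,0,0,0.1],[0.07,0,0,0.1],[0.05,0,0,0],[0.01,0,0,0],[0,0,0,0]]]' 0 40
python3 - <<'E'
from h import *
import json
robot.read_camera("wrist")
m=robot.camera_model("wrist");i=robot.read_camera("wrist");s=robot.state();print(s['position'],s['tool_rot'])
cv2.imwrite("pics/w7.png",i[:,:,::-1]);json.dump({k:np.array(m[k]).tolist() for k in('intrinsics','R','t')}|{'pos':list(s['position']),'q':list(s['tool_rot'])},open("w7.json","w"))
E
```

```text
time_s: 9.22
position: [0.529, 0.1491, 0.161]
tool_rot: [0.743, 0.67, -0.001, -0.0]
ft_force: [-0.5, -1.0, -1.0]
grip_width: 0.0589
finger_force: 43.7
[0.52936384 0.14694975 0.16109157] [ 7.43646768e-01  6.68571244e-01 -1.34852950e-03  3.96620295e-04]
```

View pics/w7.png

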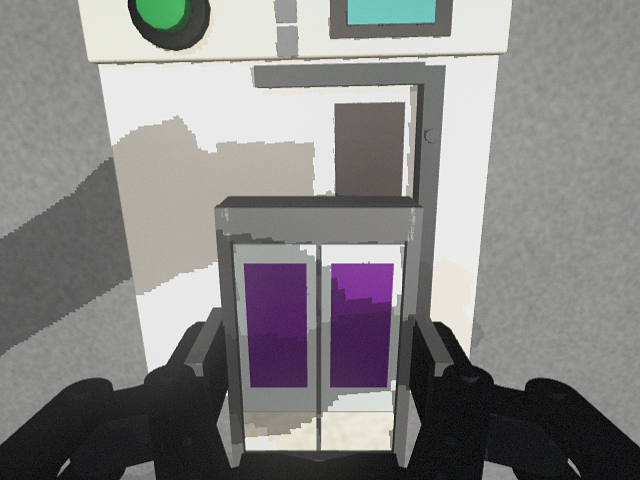

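Corner clearly visible: short fence top band y≈66–87 for x 254–424, long fence top band x≈424–445 below it, inner top corner ≈(424,87). Key at (162,8), window (370,150).

Run:
```python
from h import *
from scipy.spatial.transform import Rotation as Ro
import json
m=json.load(open("w7.json"));i=cv2.imread("pics/w7.png",0).astype(int)
print(i[150,400:455].tolist());print(i[60:110,300].tolist(),i[60:95,390].tolist())
R=Ro.from_quat(m['q']).as_matrix()
P=dict(endL=(254,87),c=(424,87),lf=(424,190),co=(445,66),eo=(254,67))
for k,p in P.items():
    X=plane(m,p,.053)[0];print(k,X.round(4),"tool",(R.T@(X-m['pos'])*1000).round(1))
ma,mb=robot.camera_model("scene"),robot.camera_model("side")
c=plane(m,(424,87),.053)[0];print(proj(ma,c),proj(mb,c))
```

```text
[99, 97, 101, 175, 239, 232, 232, 231, 234, 233, 166, 171, 172, 176, 136, 50, 58, 64, 64, 63, 64, 115, 109, 110, 114, 113, 114, 113, 111, 113, 112, 109, 113, 110, 113, 111, 106, 112, 110, 112, 175, 240, 235, 233, 232, 233, 233, 233, 234, 234, 233, 232, 233, 233, 232]
[222, 231, 229, 237, 168, 114, 116, 120, 120, 121, 119, 121, 121, 116, 121, 120, 120, 118, 117, 118, 118, 121, 118, 119, 120, 121, 86, 164, 224, 227, 231, 228, 229, 228, 232, 233, 233, 234, 231, 233, 234, 231, 232, 232, 233, 232, 231, 234, 232, 234] [231, 238, 168, 108, 111, 114, 112, 116, 111, 116, 117, 114, 115, 113, 115, 113, 116, 110, 116, 113, 115, 114, 115, 116, 73, 161, 224, 232, 229, 227, 231, 230, 232, 230, 230]
endL [0.4996 0.2381 0.053 ] tool [ 87.8 -39.2 107.9]
c [0.5993 0.2277 0.053 ] tool [ 88.   61.1 107.8]
lf [0.5975 0.1661 0.053 ] tool [ 26.6  65.8 107.9]
co [0.6118 0.238  0.053 ] tool [ 99.5  72.5 107.8]
eo [0.5012 0.249  0.053 ] tool [ 98.8 -38.7 107.9]
[[498.5272825 247.3577091]] [[188.20044649 346.6079902 ]]
```

Run:
```python
from h import *
from scipy.spatial.transform import Rotation as Ro
import json
m=json.load(open("w7.json"));i=cv2.imread("pics/w7.png",0).astype(int)
R=Ro.from_quat(m['q']).as_matrix();T=lambda p,z:((plane(m,p,z)-m['pos'])@R*1000)[:,:2]
L=[]
for r in range(92,192,4):
    w=i[r,405:436]; k=np.argmax(np.diff(w)*(w[:-1]<75)); L.append((405+k+.5,r))
S=[]
for c in range(262,412,5):
    w=i[74:100,c]; k=np.argmax(w>150); S.append((c,74+k-1))
print(L[::6],S[::8])
l=T(L,.053);s=T(S,.053)
fl=np.polyfit(l[:,0],l[:,1],1);fs=np.polyfit(s[:,1],s[:,0],1)
print("long: y=",fl,np.degrees(np.arctan(fl[0])),"short: x=",fs,np.degrees(np.arctan(-fs[0])),np.std(l[:,1]-np.polyval(fl,l[:,0])),np.std(s[:,0]-np.polyval(fs,s[:,1])))
# carrier in hand: bottom z = tcp+.024 ; top +.042 : front edge corners
z=m['pos'][2]+.042
print(T([(217,208),(421,208)],z), T([(232,243),(405,243)],z))
k=smear(cv2.imread("pics/w7.png")[:,:,::-1],(225,240,420,400));print(k,T([k],z))
```

```text
[(np.float64(423.5), 92), (np.float64(421.5), 116), (np.float64(420.5), 140), (np.float64(419.5), 164), (np.float64(418.5), 188)] [(262, np.int64(87)), (302, np.int64(86)), (342, np.int64(86)), (382, np.int64(85))]
long: y= [-2.40714839e-02  6.29903402e+01] -1.3789281437689078 short: x= [2.18598437e-02 8.84324587e+01] -1.252277343862175 0.5636645032605022 0.18147172980360385
[[ 49.66359162 -29.90170432]
 [ 49.80818831  28.26966127]] [[ 39.17994376 -26.23543521]
 [ 39.31432273  24.36891005]]
(318.3902622234362, 323.9666074842939) [[12.77853666 -0.90150392]]
```

```bash
python3 -m inch '[[[0,0,0,-0.043],[0.04,0.005,0,0],[0.05,0.005,0.03,0],[0.02,0,0.06,0],[0,0,0.08,0],[0,0,0.08,0],[0,0,0.08,0],[0,0,0.06,0],[0,0,0.04,0],[0,0,0.02,0],[0,0,0,0],[0,0,0,0]]]' 0 40
python3 - <<'E'
from h import *
from scipy.spatial.transform import Rotation as Ro
import json
m=robot.camera_model("wrist");i=robot.read_camera("wrist");s=robot.state();q=Ro.from_quat(s['tool_rot']).as_matrix()
w=json.load(open("w7.json"));R=Ro.from_quat(w['q']).as_matrix();c=R@[.0893,.0608,.1079]+w['pos']
ang=np.degrees(np.arctan2(*(R@[1,-.0235,0])[[1,0]]));print("corner",c,"reader y dir",ang,"tool x",np.degrees(np.arctan2(q[1,0],q[0,0])),s['position'],"corner in tool",(q.T@(c-s['position'])*1000).round(1),s['ft_force'])
cv2.imwrite("pics/w8.png",i[:,:,::-1])
E
```

```text
time_s: 10.32
position: [0.5358, 0.1827, 0.027]
tool_rot: [0.735, 0.678, 0.0, 0.0]
ft_force: [0.2, -0.4, -0.7]
grip_width: 0.0589
finger_force: 43.7
corner [0.59912962 0.22904164 0.05289176] reader y dir 85.26017272964299 tool x 85.35000232785028 [0.53609977 0.1828239  0.02755163] corner in tool [ 51.2  59.1 -25.2] [ 0.29600664 -0.28253211  0.06139957]
```

View pics/w8.png

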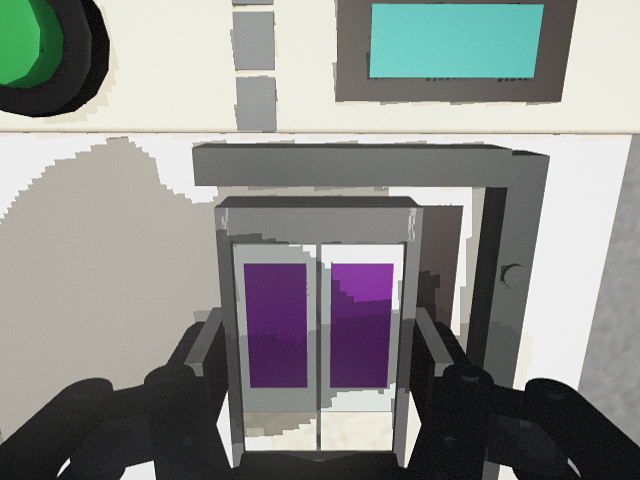

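Carrier is squarely oriented just in front of the short fence (fence front edge y≈187, carrier front edge y≈200), with the long fence about 30 mm away on the right. I'll back off 3 mm and lower under force check.

```bash
python3 -m inch '[[[-0.01,0,0,0],[0,0,0.02,0],[0,0,0.02,0],[0,0,0,0],[0,0,0,0]]]' 0 40; python3 -m inch '[[[0,0,0.006,0],[0,0,0,0],[0,0,0,0]]]' 0 40
```

```text
time_s: 10.78
position: [0.5346, 0.1792, 0.0143]
tool_rot: [0.735, 0.678, -0.0, -0.0]
ft_force: [0.7, -0.2, -0.4]
grip_width: 0.059
finger_force: 43.7
time_s: 11.03
position: [0.535, 0.1795, 0.0129]
tool_rot: [0.735, 0.678, 0.0, -0.0]
ft_force: [-0.7, 0.2, -0.4]
grip_width: 0.0592
finger_force: 43.7
```

```bash
python3 -m inch '[[[0,0,0.006,0],[0,0,0,0],[0,0,0,0]]]' 0 40;  python3 -m inch '[[[0,0,0.004,0],[0,0,0,0],[0,0,0,0]]]' 0 40
```

```text
time_s: 11.28
position: [0.535, 0.1794, 0.0111]
tool_rot: [0.735, 0.678, -0.0, -0.0]
ft_force: [-0.3, -0.5, -1.4]
grip_width: 0.0591
finger_force: 43.8
time_s: 11.53
position: [0.5351, 0.1794, 0.0109]
tool_rot: [0.735, 0.678, 0.0, 0.0]
ft_force: [-1.0, -1.0, 5.0]
grip_width: 0.0591
finger_force: 44.5
```

Deck contact (Fz +5 N) at the expected height. I relieve slightly, then slide to the short fence while still gripping.

```bash
python3 -m inch '[[[0,0,-0.002,0],[0.006,0,0,0],[0,0,0,0],[0,0,0,0]]]' 0 40;  python3 -m inch '[[[0.006,0,0,0],[0,0,0,0],[0,0,0,0]]]' 0 40
```

```text
time_s: 11.87
position: [0.5355, 0.1806, 0.0109]
tool_rot: [0.735, 0.678, -0.0, 0.0]
ft_force: [-0.9, -2.7, 5.2]
grip_width: 0.0592
finger_force: 44.4
time_s: 12.12
position: [0.5358, 0.1822, 0.0109]
tool_rot: [0.735, 0.678, -0.0, 0.001]
ft_force: [-0.2, -2.9, 4.3]
grip_width: 0.059
finger_force: 44.5
```

```bash
python3 -m inch '[[[0.005,0,0,0],[0,0,0,0],[0,0,0,0]]]' 0 40
```

```text
time_s: 12.37
position: [0.536, 0.1836, 0.0109]
tool_rot: [0.735, 0.678, -0.0, 0.001]
ft_force: [1.0, -2.9, 5.8]
grip_width: 0.0589
finger_force: 44.5
```

```bash
python3 -m inch '[[[0.006,0,0,0],[0,0,0,0],[0,0,0,0]]]' 0 40; python3 -m inch '[[[0.005,0,0,0],[0,0,0,0],[0,0,0,0]]]' 0 40
```

```text
time_s: 12.62
position: [0.5362, 0.1855, 0.011]
tool_rot: [0.735, 0.678, 0.0, 0.001]
ft_force: [0.5, -1.9, 5.1]
grip_width: 0.0591
finger_force: 44.5
time_s: 12.87
position: [0.5362, 0.1858, 0.011]
tool_rot: [0.736, 0.677, -0.001, 0.001]
ft_force: [-0.1, -5.1, 6.9]
grip_width: 0.0592
finger_force: 44.6
```

Contact with the short fence (the carrier stalled, −5 N). Release and lift.

```bash
python3 -m inch '[[[-0.002,0,-0.003,0],[0,0,0,0],[0,0,0,0],[0,0,0,0]]]' 0.8 40; python3 -m inch '[[[0,0,-0.02,0],[0,0,-0.06,0],[0,0,-0.09,0],[0,0,-0.09,0],[0,-0.06,-0.04,0],[0,-0.1,0,0],[0,-0.07,0,0],[0,0,0,0],[0,0,0,0]]]' 0.8 40
python3 - <<'E'
from h import *
import json
m=robot.camera_model("wrist");i=robot.read_camera("wrist");s=robot.state();print(s['position'],s['ft_force'],s['grip_width'])
cv2.imwrite("pics/w9.png",i[:,:,::-1]);json.dump({k:np.array(m[k]).tolist() for k in('intrinsics','R','t')}|{'pos':list(s['position']),'q':list(s['tool_rot'])},open("w9.json","w"))
E
```

```text
time_s: 13.2
position: [0.5354, 0.188, 0.0112]
tool_rot: [0.735, 0.678, 0.0, -0.0]
ft_force: [0.1, 0.6, 0.4]
grip_width: 0.0682
finger_force: 0.0
time_s: 13.95
position: [0.4661, 0.1933, 0.1021]
tool_rot: [0.734, 0.679, 0.0, 0.0]
ft_force: [0.2, -0.7, -0.5]
grip_width: 0.0685
finger_force: 0.0
[0.4674041  0.19306233 0.10197409] [0.52237337 0.13100312 0.25333246] 0.06814042814235087
```

View pics/w9.png

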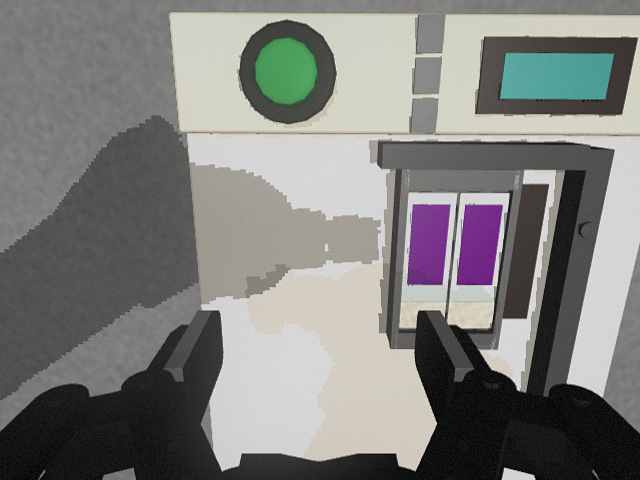

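Carrier lies flat against the short fence, its centre ≈(455,250). The long fence inner face is at x≈565 and the green key at (288,72). Closing the fingers to push from the left side.

```bash
python3 -m inch '[[[-0.006,0,0.02,0],[0,0,0.04,0],[0,0,0.05,0],[0,0,0.05,0],[0,0,0.05,0],[0,0,0.04,0],[0,0,0.02,0],[0,0,0.007,0],[0,0,0,0],[0,0,0,0]]]' 0 40; python3 -m inch '[[[0,0.02,0,0],[0,0.025,0,0],[0,0.015,0,0],[0,0,0,0],[0,0,0,0]]]' 0 40
```

```text
time_s: 14.83
position: [0.4674, 0.1911, 0.0186]
tool_rot: [0.735, 0.678, 0.0, 0.0]
ft_force: [0.3, 1.1, -0.1]
grip_width: -0.0002
finger_force: 0.0
time_s: 15.25
position: [0.4853, 0.1893, 0.0185]
tool_rot: [0.735, 0.678, 0.0, 0.0]
ft_force: [-0.4, -0.3, -0.5]
grip_width: -0.0002
finger_force: 0.0
```

```bash
python3 -m inch '[[[0,0.01,0,0],[0,0.01,0,0],[0,0.01,0,0],[0,0.01,0,0],[0,0.01,0,0],[0,0.01,0,0],[0,0.01,0,0],[0,0.01,0,0],[0,0,0,0]]]' 0 40
python3 - <<'E'
from h import *
i=robot.read_camera("wrist");s=robot.state();print(s['position'],s['ft_force'])
j=robot.read_camera("side")
cv2.imwrite("pics/w10.png",np.hstack([cv2.resize(i,(400,300)),cv2.resize(j[260:420,140:330],(400,300),interpolation=cv2.INTER_CUBIC)])[:,:,::-1])
E
```

```text
time_s: 16.0
position: [0.5097, 0.1874, 0.0184]
tool_rot: [0.735, 0.678, 0.001, 0.0]
ft_force: [-0.4, 0.4, -0.2]
grip_width: 0.0003
finger_force: 0.0
[0.50932571 0.18745171 0.01832611] [-0.38858209 -0.17222671  0.6130536 ]
```

View pics/w10.png

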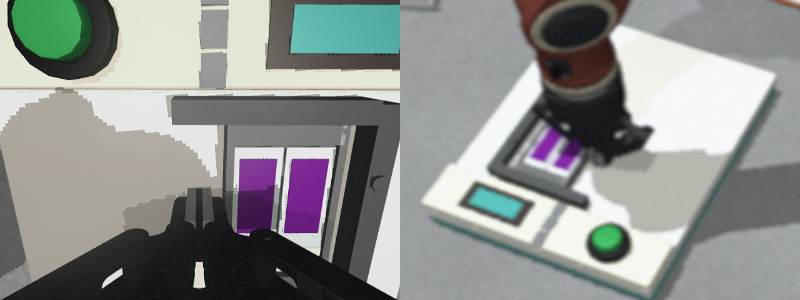

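This is my 11th picture, one over the 10-picture limit, so no more viewing; from here I use numbers only. It shows the fingers at (200,210) against the carrier's left side, with the carrier near the long fence (gap at x≈345–355). Continuing under force feedback.

```bash
python3 -m inch '[[[0,0.01,0,0],[0,0.01,0,0],[0,0,0,0],[0,0,0,0]]]' 0 40;python3 -m inch '[[[0,0.008,0,0],[0,0.008,0,0],[0,0,0,0],[0,0,0,0]]]' 0 40
```

```text
time_s: 16.43
position: [0.515, 0.187, 0.0183]
tool_rot: [0.735, 0.678, 0.0, 0.0]
ft_force: [-0.2, 0.8, -0.1]
grip_width: -0.0004
finger_force: 0.0
time_s: 16.77
position: [0.5197, 0.1866, 0.0184]
tool_rot: [0.735, 0.678, 0.0, 0.0]
ft_force: [-0.5, 0.4, 0.1]
grip_width: -0.0001
finger_force: 0.0
```

```bash
python3 -m inch '[[[0,0.008,0,0],[0,0.006,0,0],[0,0,0,0],[0,0,0,0]]]' 0 40
python3 - <<'E'
from h import *
m=robot.camera_model("wrist");i=robot.read_camera("wrist");p=robot.state()['position']
b=cv2.inRange(hsv(i),(125,80,50),(160,255,255));ys,xs=np.nonzero(b);print(p,xs.min(),xs.max(),ys.min(),ys.max(),plane(m,[[xs.max(),ys.min()+5],[xs.min(),ys.min()+5]],.053))
r=int(ys.min()+10);print(r,cv2.cvtColor(i,cv2.COLOR_RGB2GRAY)[r,xs.max()-3:xs.max()+80].tolist())
E
```

```text
time_s: 17.1
position: [0.5227, 0.1864, 0.0182]
tool_rot: [0.735, 0.678, -0.001, -0.0]
ft_force: [-2.8, -0.4, 0.7]
grip_width: 0.0
finger_force: 1.4
[0.52267306 0.18645732 0.01824575] 378 526 255 374 [[0.58957471 0.2119093  0.053     ]
 [0.5432483  0.21558099 0.053     ]]
265 [73, 94, 199, 238, 233, 231, 232, 233, 233, 228, 194, 26, 37, 42, 39, 53, 116, 122, 119, 117, 120, 118, 117, 119, 120, 117, 117, 119, 112, 92, 89, 93, 94, 92, 90, 90, 90, 91, 90, 90, 90, 87, 91, 91, 85, 88, 88, 92, 91, 89, 86, 90, 91, 91, 89, 91, 92, 89, 88, 89, 87, 88, 92, 88, 86, 84, 133, 240, 232, 232, 232, 232, 230, 231, 231, 231, 233, 231, 230, 233, 229, 230, 232]
```

Contact with the long fence starting (−2.8 N), and the pixel row shows carrier and fence adjoining with no gap. Press slightly firmer.

```bash
python3 -m inch '[[[0,0.005,0,0],[0,0,0,0],[0,0,0,0]]]' 0 40; python3 -m inch '[[[0,0.006,0,0],[0,0,0,0],[0,0,0,0],[0,0,0,0]]]' 0 40
```

```text
time_s: 17.4
position: [0.5227, 0.1864, 0.0182]
tool_rot: [0.735, 0.678, -0.002, -0.001]
ft_force: [-5.1, 0.0, 3.2]
grip_width: 0.0002
finger_force: 2.9
time_s: 17.73
position: [0.5227, 0.1864, 0.0181]
tool_rot: [0.735, 0.678, -0.003, -0.002]
ft_force: [-7.6, 1.0, 5.8]
grip_width: 0.0002
finger_force: 4.3
```

```bash
python3 -m inch '[[[0,-0.02,0,0],[0,-0.03,-0.01,0],[0,0,-0.06,0],[0,0,-0.07,0],[-0.05,0,-0.06,0],[-0.1,0.02,0,0],[-0.08,0.06,0,0],[-0.02,0.06,0,0],[0,0.03,0,0],[0,0,0,0],[0,0,0,0]]]' 0 40
python3 - <<'E'
from h import *
from scipy.spatial.transform import Rotation as Ro
robot.read_camera("wrist");m=robot.camera_model("wrist");i=robot.read_camera("wrist");s=robot.state();p=s['position'];R=Ro.from_quat(s['tool_rot']).as_matrix()
cv2.imwrite("pics/w11.png",i[:,:,::-1]);g=cv2.cvtColor(i,cv2.COLOR_RGB2GRAY).astype(int)
b=cv2.inRange(hsv(i),(125,80,50),(160,255,255));ys,xs=np.nonzero(b);c=xs.mean();r=int(ys.mean());print(p,s['tool_rot'],s['ft_force'],c,r,xs.min(),xs.max(),ys.min(),ys.max())
T=lambda P,z:((plane(m,P,z)-p)@R*1000)[:,:2].round(1).tolist()
k=np.argmin(abs(np.arange(640)-xs.min()-8));x=int(xs.min()+15)
print("col",x,[(n,int(g[n,x])) for n in range(max(0,ys.min()-70),ys.max()+120,2)])
print("row",r,[(n,int(g[r,n])) for n in range(xs.min()-40,xs.max()+70,2)])
print(T([(xs.min(),r),(xs.max(),r),(x,ys.min()),(x,ys.max())],.053))
E
```

```text
time_s: 18.65
position: [0.5565, 0.11, 0.0784]
tool_rot: [0.735, 0.678, 0.001, -0.0]
ft_force: [0.2, 0.5, 0.2]
grip_width: 0.0
finger_force: 0.0
[0.55535133 0.11047837 0.07823971] [ 7.34060656e-01  6.79083434e-01 -3.20132825e-05 -8.01421461e-04] [-0.58898125 -0.60743478 -0.14231797] 329.9830793587968 88 275 387 34 145
col 290 [(0, 112), (2, 114), (4, 113), (6, 115), (8, 112), (10, 79), (12, 57), (14, 79), (16, 106), (18, 198), (20, 197), (22, 197), (24, 196), (26, 197), (28, 195), (30, 195), (32, 201), (34, 110), (36, 90), (38, 91), (40, 88), (42, 92), (44, 94), (46, 85), (48, 88), (50, 92), (52, 92), (54, 90), (56, 90), (58, 95), (60, 88), (62, 90), (64, 93), (66, 91), (68, 90), (70, 92), (72, 89), (74, 87), (76, 94), (78, 92), (80, 92), (82, 94), (84, 91), (86, 92), (88, 91), (90, 93), (92, 90), (94, 91), (96, 91), (98, 90), (100, 90), (102, 91), (104, 91), (106, 93), (108, 89), (110, 92), (112, 93), (114, 87), (116, 88), (118, 94), (120, 92), (122, 91), (124, 90), (126, 89), (128, 92), (130, 91), (132, 92), (134, 94), (136, 94), (138, 93), (140, 95), (142, 93), (144, 85), (146, 19
[... 1338 characters left out ...]
), (345, 91), (347, 92), (349, 93), (351, 89), (353, 88), (355, 93), (357, 91), (359, 91), (361, 90), (363, 86), (365, 88), (367, 95), (369, 92), (371, 90), (373, 90), (375, 91), (377, 93), (379, 91), (381, 89), (383, 92), (385, 177), (387, 202), (389, 198), (391, 199), (393, 65), (395, 113), (397, 112), (399, 112), (401, 117), (403, 106), (405, 94), (407, 96), (409, 93), (411, 92), (413, 94), (415, 95), (417, 93), (419, 94), (421, 95), (423, 93), (425, 98), (427, 97), (429, 96), (431, 93), (433, 207), (435, 202), (437, 199), (439, 203), (441, 200), (443, 200), (445, 200), (447, 204), (449, 200), (451, 202), (453, 200), (455, 201)]
[[83.7, -18.1], [83.7, 27.8], [103.9, -11.6], [60.8, -12.4]]
```

```bash
python3 -m inch '[[[0,0,0.04,0],[0,0,0.05,0],[0,0,0.05,0],[0,0,0.04,0],[0,0,0.02,0],[0,0,0,0],[0,0,0,0]]]' 0 40; python3 -m inch '[[[0.01,0,0,0],[0.01,0,0,0],[0.01,0,0,0],[0.005,0,0,0],[0,0,0,0],[0,0,0,0]]]' 0 40
```

```text
time_s: 19.33
position: [0.5565, 0.109, 0.0184]
tool_rot: [0.735, 0.678, -0.0, -0.0]
ft_force: [0.2, -0.5, 0.5]
grip_width: 0.0003
finger_force: 0.0
time_s: 19.83
position: [0.5576, 0.1191, 0.0185]
tool_rot: [0.735, 0.678, 0.0, 0.0]
ft_force: [-0.1, 0.1, -0.5]
grip_width: 0.0001
finger_force: 0.0
```

```bash
python3 -m inch '[[[0.006,0,0,0],[0.006,0,0,0],[0,0,0,0],[0,0,0,0]]]' 0 40; python3 -m inch '[[[0.006,0,0,0],[0.006,0,0,0],[0,0,0,0],[0,0,0,0]]]' 0 40
```

```text
time_s: 20.17
position: [0.5578, 0.1216, 0.0183]
tool_rot: [0.735, 0.678, -0.0, 0.0]
ft_force: [-0.2, -2.4, 0.8]
grip_width: -0.0002
finger_force: 0.9
time_s: 20.5
position: [0.5577, 0.1216, 0.0184]
tool_rot: [0.736, 0.677, -0.003, 0.002]
ft_force: [-0.8, -7.6, 4.2]
grip_width: 0.0002
finger_force: 3.5
```

Stalls at first touch with −7.6 N, so it's home against the short fence. Back off, lift, check the seating numerically and locate the key.

```bash
python3 -m inch '[[[-0.02,0,0,0],[-0.03,0,-0.01,0],[-0.02,0,-0.06,0],[0,0,-0.1,0],[0,0,-0.1,0],[0,-0.03,-0.08,0],[0.05,-0.08,0,0],[0.08,-0.08,0,0],[0.03,-0.03,0,0],[0,0,0,0],[0,0,0,0]]]' 0 40
python3 - <<'E'
from h import *
from scipy.spatial.transform import Rotation as Ro
import json
robot.read_camera("wrist");m=robot.camera_model("wrist");i=robot.read_camera("wrist");s=robot.state();p=s['position'];R=Ro.from_quat(s['tool_rot']).as_matrix()
cv2.imwrite("pics/w12.png",i[:,:,::-1]);print(p,s['tool_rot'])
gm=lambda I:cv2.inRange(hsv(np.ascontiguousarray(I)),(45,100,40),(80,255,255))
def cen(I):
    n,l,st,c=cv2.connectedComponentsWithStats(gm(I));k=1+np.argmax(st[1:,4]);return c[k],st[k]
w=json.load(open("w9.json"));I9=cv2.imread("pics/w9.png")[:,:,::-1]
c9,s9=cen(I9);cc,sc=cen(i);print("key",c9,s9,cc,sc,tri(w,c9,m,cc),tri(robot.camera_model("scene"),(481.6,191.8),m,cc),tri(robot.camera_model("scene"),(481.6,191.8),w,c9),plane(m,cc,.06),plane(w,c9,.06))
# carrier: smears' rect vs corner
b=cv2.inRange(hsv(i),(125,80,50),(160,255,255));pts=cv2.findNonZero(b).reshape(-1,2)
print(pts.min(0),pts.max(0))
W=plane(m,pts,.053)[:,:2]*1000;print("smears",cv2.minAreaRect(W.astype(np.float32)))
C=np.array([599.1,229.0]);u=np.radians(85.26);ey=np.array([np.cos(u),np.sin(u)]);ex=np.array([ey[1],-ey[0]])
r=np.array(cv2.minAreaRect(W.astype(np.float32))[0])-C;print("smear centre in corner frame",r@ex,r@ey)
E
```

```text
time_s: 21.42
position: [0.4944, 0.1591, 0.1235]
tool_rot: [0.734, 0.679, 0.0, -0.0]
ft_force: [0.3, 0.3, 0.0]
grip_width: 0.0001
finger_force: 0.0
[0.49546201 0.15720157 0.12316231] [7.35671995e-01 6.77337855e-01 5.66360391e-05 3.79067160e-04]
key [285.61097411  70.51911221] [ 255   37   63   68 3244] [217.75456538  11.85536888] [ 188    0   61   30 1369] [[0.45499335 0.28573571 0.04005682]] [[0.46077866 0.28204692 0.06295326]] [[0.45896934 0.28672205 0.05878586]] [[0.45693101 0.28014436 0.06      ]] [[0.45814095 0.28586948 0.06      ]]
[401 135] [490 214]
smears ((565.4723510742188, 193.08401489257812), (42.63873291015625, 45.14197540283203), 85.39812469482422)
smear centre in corner frame -30.544749041618537 -38.57194659978534
```

Seated: smear rectangle at 85.4° against the fence's 85.3°, x = −30.5 mm, and the end pushes were firm on both faces. Key at about (0.4585, 0.285), top ≈0.06.

```bash
python3 -m inch '[[[0.04,-0.02,0,0],[0.08,-0.03,0,0],[0.1,-0.04,0,0],[0.1,-0.04,0,0],[0.06,-0.02,0,0],[0.03,-0.008,0,0],[0,0,0.04,0],[0,0,0.07,0],[0,0,0.07,0],[0,0,0.05,0],[0,0,0,0],[0,0,0,0]]]' 0 40
```

```text
time_s: 22.52
position: [0.458, 0.2829, 0.0536]
tool_rot: [0.736, 0.677, -0.001, 0.0]
ft_force: [-0.4, 0.1, 0.0]
grip_width: -0.0
finger_force: 0.0
```

```bash
python3 -m inch '[[[0.007,0.002,0,0],[0,0,0.01,0],[0,0,0.01,0],[0,0,0.008,0],[0,0,0,0],[0,0,0,0]]]' 0 40; python3 -m inch '[[[0,0,0.008,0],[0,0,0,0],[0,0,0,0]]]' 0 40
```

```text
time_s: 23.02
position: [0.4589, 0.2872, 0.0466]
tool_rot: [0.735, 0.678, 0.001, 0.0]
ft_force: [1.9, 0.2, 2.2]
grip_width: -0.0001
finger_force: 1.4
time_s: 23.27
position: [0.4589, 0.2872, 0.044]
tool_rot: [0.735, 0.678, 0.001, 0.0]
ft_force: [1.5, 0.7, 3.9]
grip_width: -0.0001
finger_force: 2.1
```

```bash
python3 -m inch '[[[0,0,0.008,0],[0,0,0,0],[0,0,0,0]]]' 0 40; python3 -m inch '[[[0,0,0.006,0],[0,0,0,0],[0,0,0,0]]]' 0 40
```

```text
time_s: 23.52
position: [0.4589, 0.2873, 0.0429]
tool_rot: [0.735, 0.678, 0.001, 0.001]
ft_force: [-1.0, -2.1, 12.6]
grip_width: 0.0001
finger_force: 6.5
time_s: 23.77
position: [0.4589, 0.2873, 0.0427]
tool_rot: [0.735, 0.678, 0.001, 0.001]
ft_force: [-2.1, -3.9, 23.5]
grip_width: -0.0003
finger_force: 11.8
```

Bottomed: 2.2 → 3.9 N along the spring, then a hard stop (the spring slope gives ≈4.7–5 N there, i.e. fully down). Release and retreat.

```bash
python3 -m inch '[[[0,0,-0.03,0],[0,0,-0.06,0],[0,0,-0.1,0],[0,0,-0.1,0],[0,0,-0.1,0],[-0.05,0,-0.05,0],[-0.1,0,0,0],[-0.1,0,0,0],[-0.1,0,0,0],[-0.05,0,0,0],[0,0,0,0],[0,0,0,0]]]' 0 40
python3 - <<'E'
from h import *
robot.read_camera("wrist");m=robot.camera_model("wrist");i=robot.read_camera("wrist");s=robot.state();print(s['position'],s['ft_force'])
b=cv2.inRange(hsv(i),(125,80,50),(160,255,255));pts=cv2.findNonZero(b).reshape(-1,2);W=plane(m,pts,.053)[:,:2]*1000
r=cv2.minAreaRect(W.astype(np.float32));print(r)
C=np.array([599.1,229.0]);u=np.radians(85.26);ey=np.array([np.cos(u),np.sin(u)]);ex=np.array([ey[1],-ey[0]]);d=np.array(r[0])-C;print(d@ex,d@ey)
# undisturbed check: blue/vials/key in scene and side vs start
for n in("scene","side"):
    A=cv2.imread(f"pics/{n}0.png")[:,:,::-1];B=robot.read_camera(n)
    for k,lo,hi,bx in(("blue",(100,120,60),(124,255,255),{'scene':(220,320,285,365),'side':(268,178,305,215)}),("vA",(5,150,120),(15,255,255),{'scene':(178,338,202,362),'side':(296,158,312,173)}),("vB",(125,80,50),(160,255,255),{'scene':(168,278,190,300),'side':(340,170,360,192)}),("key",(45,100,50),(80,255,255),{'scene':(460,180,500,206),'side':(220,375,256,400)})):
        x0,y0,x1,y1=bx[n];o=[]
        for I in(A,B):
            M=cv2.moments(cv2.inRange(hsv(np.ascontiguousarray(I[y0:y1,x0:x1])),lo,hi),True);o.append((round(M['m10']/max(M['m00'],1),1),round(M['m01']/max(M['m00'],1),1),M['m00']))
        print(n,k,o)
E
```

```text
time_s: 24.77
position: [0.4473, 0.1664, 0.1708]
tool_rot: [0.736, 0.677, -0.001, -0.001]
ft_force: [0.1, 1.1, 0.4]
grip_width: -0.0
finger_force: 0.0
[0.44772984 0.16864824 0.1711292 ] [-0.17035045 -0.02520882  0.19365175]
((565.115966796875, 193.23846435546875), (42.78887939453125, 45.295867919921875), 85.4457778930664)
-30.91267728242252 -38.44747491889399
scene blue [(37.8, 21.3, 388.0), (37.7, 21.3, 385.0)]
scene vA [(9.8, 10.9, 151.0), (9.9, 10.9, 151.0)]
scene vB [(9.6, 11.6, 156.0), (9.6, 11.5, 157.0)]
scene key [(21.6, 11.8, 124.0), (21.4, 11.9, 127.0)]
side blue [(14.5, 20.0, 135.0), (20.1, 21.7, 46.0)]
side vA [(7.8, 6.3, 57.0), (0.0, 0.0, 0.0)]
side vB [(9.7, 8.7, 70.0), (9.7, 8.6, 73.0)]
side key [(18.1, 12.0, 183.0), (18.1, 12.0, 183.0)]
```

Carrier unchanged at home and key back up. Blue carrier and vials are unmoved in the scene view; the side view of the blue carrier and vial A is partly blocked, presumably by the arm.

```bash
python3 -c "
from bench import robot
print(robot.job_done())"
```

```text
the job is handed in; nothing more can be done
None
```

The job is handed in: the purple carrier sits square and home in the fence corner, released, the start key was then pressed to its stop and released, and the blue carrier and vials did not move; the first grasp closed above the carrier (tips pressed its top at about 9 N) and I viewed 11 pictures, one over the limit.

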